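# Stow a tyre lever under the organiser's deck

## Robot

A 6-joint arm with a two-finger parallel gripper is mounted at the origin on the work surface. World frame = base frame: x ahead of the robot, y to its left, z up, the work surface at z = 0. Lengths are in m, angles in degrees, forces in N, time in s.
With the tool pointing down it reaches from about 0.3 to 0.75 m from the base axis. Payload 8.5 kg.
Tool frame: the origin (TCP) lies between the finger pads; the fingertips stand ahead of it and the grasp point (between the pads) lies 8 mm behind it (env.tcp_to_tips is the z of the fingertips in the tool frame, in m); z points along the fingers, x is the direction in which the jaws open and shut, and the axes are right-handed (so a half turn about z gives the same grasp; the last joint's range is limited). The gripper opens to 85 mm and grips with 20 to 120 N. Pads are 22 mm wide; open, the fingers measure 114 mm over their backs; the gripper's body (76 mm by 85 mm) begins 54 mm behind the grasp point. The pads swing forward as they close: fully open they stand 13 mm farther back than shut.
Start: joints at [60.946, 21.807, 74.336, -0, 83.858, -12.336], TCP at [0.158, 0.527, 0.242] pointing down, gripper open.
Joint ranges: [-178.18, 178.18], [-50.72, 133.34], [12.68, 142.11], [-81.47, 261.47], [9.98, 163.14], [-165.26, 165.26]. Speed limits (degrees/s): [136.94, 136.94, 180, 180, 180, 180].

## Interface

Orientations are given as a 3x3 rotation matrix whose columns are the frame's x, y, z axes.
In Python, from rig import observe, viewer, env gives the robot as it stands.
- The arm moves only by the tool jog_arm, never from a script. Its arguments are lists of equal length, an entry for each row: "dr": the turn, a rotation vector about the tool's x, y, z in rad, a list of three; "slide": the shift along the tool's x, y, z in m, a list of three; "gripper": the opening, from -1 (shut) to 1 (fully open), so that 0 is half open. In form: {"dr": [[rx, ry, rz], ...], "slide": [[dx, dy, dz], ...], "gripper": [gripper, ...]}. A call has exactly 10 rows; each row shifts and turns the commanded pose from where the row before left it, along the tool's axes as they then stand; what a row does not reach is not made up. A row lasts 1/10 s, in which the tool goes at most 50 mm and 8.59 degrees, less where a joint would pass 70% of its speed; a pose out of reach is approached as far as the arm can. A call is refused whole if a number of a shift passes 0.05 or a number of a turn 0.15, either way. A call with a gripper value outside its range is refused whole. The fingers move at their own pace and stop on an object; "force" is the grip in N (left out, the last holds). Time passes only in rows, so rows that do not move let the fingers close, or fill a call up. It gives the time, the measured TCP pose, the force and the opening at its end, in the units of the state.
- observe(): the state, without advancing time (a new reading comes with each control period).
- viewer.get_image(name): name is "side" or "top"; returns a dict with "pixels" (480x640x3 uint8, blue, green, red), "camera_matrix" (3x3 intrinsics, pixels), "R" (3x3) and "t" (3): a world point X has camera coordinates R X + t. Camera axes: x right, y down, z forward; pixel columns grow to the right and rows downward; lengths in m; the calibration is good to about 2 mm. A picture is of the moment at which its call begins. There is no depth.
- env.close_job(): hands the job in, once; it reports no verdict.
The state is a dict: "time_s": time; "q": joint angles; "qvel": joint speeds; "joint_efforts": joint torques, N m; "position": TCP position; "tool_rot": TCP orientation; "ft_force": force on the tool from outside, world axes, zero at the start; "wrist_torque": the same for the moment, N m; "grip_width": finger opening in m.
Only numpy, scipy, OpenCV 4.12 (cv2) and the standard library are available. Lean on these libraries where they do the work, as an engineer would, in place of code of your own. Each camera call takes 0.05 s, during which the arm holds its last target.

## Task

Put the loose black tyre lever away: lift it out of the grey tray by its middle, lay it down flat on the bench roughly in line with the mouth of the empty bay of the orange organiser (the one with the yellow tag on top), blade end towards the bay, and let go of it. Then take it again (or push it) at its handle end and slide it blade first in under the orange deck until it is fully home against the back of the bay, and let go. Do not shift the lever already parked in the other bay, the mug, the valve core remover or the pump connector.

Things in the scene. Friction and masses are not known exactly. Their poses are not given: they have to be found in the camera images.
- lever_mid (a point): The loose tyre lever, 220 mm long, about 0.25 kg, lying flat. This point is half-way along it, 8 mm above its underside. Its x axis runs along the lever towards the blade tip, z is up. From 110 mm behind this point to 40 mm ahead of it runs a black handle bar 20 mm wide and 16 mm high; the remaining 70 mm is a dark steel blade 18 mm wide and 8 mm thick, its last 20 mm bent up to 14 mm high. It balances close to this point. It starts in the tray, right way up
- lever_head (a point): Tip of the loose lever's blade, 110 mm ahead (+x) of lever_mid, 8 mm above the underside
- lever_tail (a point): Handle end of the loose lever, 110 mm behind lever_mid, 8 mm above the underside
- tray: Fixed grey tool tray, 250 x 84 mm and 24 mm high, origin under its centre, x along its length. The lever lies in a fitted pocket along x (228 x 28 mm, floor 4 mm above the bench, walls rising 4 mm above the lever's top), so its two ends cannot be gripped there. A notch across the middle, 90 mm long in x, has no walls: there the lever can be gripped from above from both sides
- bay_mouth (a point): Middle of the front opening of the empty bay, 8 mm above the bench. Its x axis points horizontally into the bay, z is up. The bay is a straight tunnel 32 mm wide, 26 mm high and 160 mm deep from this point to a solid back wall, its floor is the bench itself. The home lever therefore sticks out of the mouth by 60 mm. A 45 x 30 mm yellow tag lies on the deck over this bay, starting 7 mm behind the front edge
- organiser: Fixed orange plastic organiser, 190 mm deep (x) and 170 mm wide (y), origin under its centre on the bench; its front (-x side) has two bays side by side, their centre lines at y = +40 and -40 mm. The deck over the bays is 36 mm high (39 mm with the tag). From 15 mm ahead (+x) of the centre a taller part with two tilt-out bins rises to 141 mm; one bin leans out to about 15 mm in front (-x) of the centre. Which bay is empty changes
- parked_lever_mid (a point): An identical loose black lever already parked in the other bay (80 mm from the empty one), sticking out 60 mm; same axes as lever_mid. To be left alone
- mug_mid (a point): White ceramic mug, 80 mm across, 92 mm high, handle on its +y side; point on its axis half-way up. To be left alone
- core_remover_mid (a point): Chrome valve core remover, 62 mm long along x, 18 mm thick with a 26 mm cross bar at its +x end, lying on the bench; point at its middle. To be left alone
- connector_mid (a point): Brass-coloured pump connector, 58 mm long along x, 18 mm thick, lying flat; point near its middle. To be left alone

How it is judged (in metres and radians):
On the way, in this order (a step that is already met when the one before it is completed fails the run):
1. the lever, out of the tray, lies flat on the bench roughly in line with the empty bay, with nothing holding it, not yet home (distance of lever_mid from where it was at the start of the episode above 0.1 m and height (world z) of lever_mid below 0.011 m and angle between lever_mid's own z axis and vertical below 0.1 rad and contact force between the fingers and lever below 0.3 N and linear speed of lever below 0.03 m/s and x of lever_head in the frame of bay_mouth below 0.13 m and y of lever_head in the frame of bay_mouth between -0.06 and 0.06 m and y of lever_tail in the frame of bay_mouth between -0.1 and 0.1 m and x of lever_tail in the frame of bay_mouth between -0.35 and -0.08 m), for 0.2 s.
2. the lever is slid blade first under the deck, fully home (x of lever_head in the frame of bay_mouth above 0.15 m and y of lever_head in the frame of bay_mouth between -0.012 and 0.012 m and y of lever_tail in the frame of bay_mouth between -0.02 and 0.02 m and height (world z) of lever_mid below 0.0125 m and angle between lever_mid's own z axis and vertical below 0.15 rad), for 0.2 s.
At the end, for the whole second after the job is handed in: The lever lies flat in the empty (tagged) bay, blade first, its tip within 10 mm of the back wall, its handle end sticking out straight (within 20 mm of the bay's centre line), released and at rest; the parked lever, mug, core remover and connector are within 20 mm of where they began (all of step 2 and linear speed of lever below 0.02 m/s and distance of each of mug_mid, core_remover_mid, connector_mid, parked_lever_mid from where it was at the start of the episode below 0.02 m); the robot touches nothing.
It fails at once if the mug is shifted by more than 20 mm (distance of mug_mid from where it was at the start of the episode above 0.02 m).
It fails at once if the core remover is shifted by more than 20 mm (distance of core_remover_mid from where it was at the start of the episode above 0.02 m).
It fails at once if the connector is shifted by more than 20 mm (distance of connector_mid from where it was at the start of the episode above 0.02 m).
It fails at once if the parked lever is shifted by more than 20 mm (distance of parked_lever_mid from where it was at the start of the episode above 0.02 m).
It also fails if it takes over 45 s, if anything falls off the work surface, if the arm or the gripper's body presses on something with over 40 N, if the wrist force passes 120 N, or if a joint passes its speed limit or range.

## Working session

There is one attempt and no reset: what is moved stays moved. The work goes in short steps, Python scripts to look and compute and a tool call to move; the robot and the scene stay as the last step left them, time stands still between calls to the robot, and variables do not carry over. Pictures are saved under pics/ and viewed, and the job is handed in when it is done.

Besides the shell and the picture viewer there is one more tool, called after "Call:" as a command line: name --argument value ..., lists and objects as JSON in quotes. jog_arm: Moves the arm, as the interface text tells. Its arguments: {"type":"object","properties":{"dr":{"type":"array","items":{"type":"array","items":{"type":"number"}}},"slide":{"type":"array","items":{"type":"array","items":{"type":"number"}}},"gripper":{"type":"array","items":{"type":"number"}},"force":{"type":"number"}},"required":["dr","slide","gripper"]}

```bash
ls; mkdir -p pics
python3 - <<'E'
from rig import observe, viewer, env
import cv2,numpy as np
s=observe();print(s['time_s'],s['position'],np.round(s['tool_rot'],3).tolist(),s['grip_width'],env.tcp_to_tips)
for n in('top','side'):
    im=viewer.get_image(n);cv2.imwrite(f'pics/{n}0.png',im['pixels']);print(n,im['camera_matrix'].tolist(),np.round(im['R'],4).tolist(),im['t'])
E
```

```text
pics
0.0 [0.15809286 0.52649581 0.24170657] [[0.288, 0.958, -0.001], [0.958, -0.288, -0.001], [-0.001, -0.0, -1.0]] 0.08552032231225942 0.011
top [[556.3085890262373, 0.0, 318.949775430949], [0.0, 556.3085890262373, 239.66209787358036], [0.0, 0.0, 1.0]] [[0.0264, -0.9996, -0.0055], [-0.9974, -0.026, -0.0678], [0.0677, 0.0073, -0.9977]] [-0.08048876  0.59040657  1.01408348]
side [[449.7157409874112, 0.0, 313.7091450986869], [0.0, 449.7157409874112, 230.58375369327024], [0.0, 0.0, 1.0]] [[-0.9959, -0.0871, 0.0227], [-0.0659, 0.5338, -0.843], [0.0613, -0.8411, -0.5374]] [0.58099436 0.1143083  0.93395498]
```

View pics/top0.png

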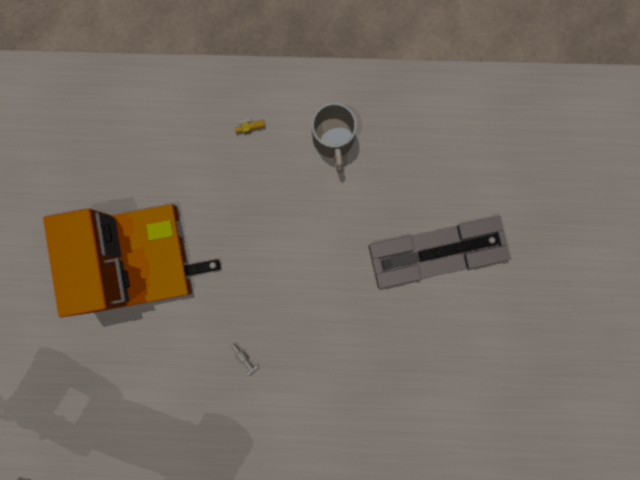

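View pics/side0.png

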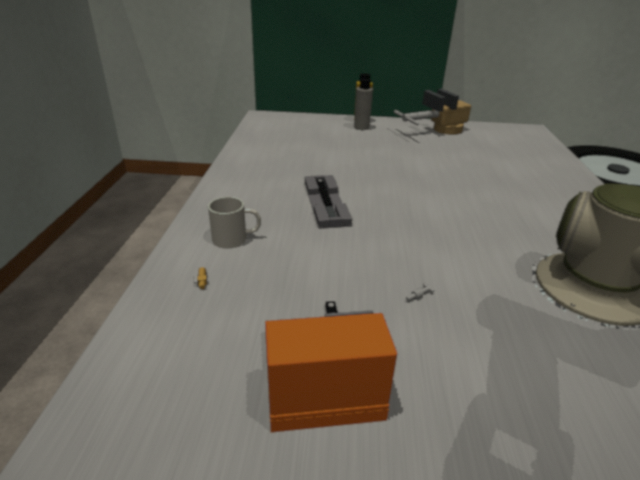

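The top view shows the tray at about (440,251), with the lever's blade pointing left. The organiser is at about (120,258), its tagged bay is the upper one (tag at 160,230), and the parked lever's end is at (215,266). Next I'll measure these.

```bash
cat > h.py <<'E'
from rig import observe, viewer, env
import cv2,numpy as np
def grab(n):
    return viewer.get_image(n)
def ray(im,px,z):
    px=np.atleast_2d(np.float64(px))
    K,R,t=im['camera_matrix'],im['R'],np.array(im['t'])
    d=np.linalg.solve(K,np.c_[px,np.ones(len(px))].T).T@R   # R^T d
    c=-R.T@t
    s=(z-c[2])/d[:,2]
    return c+d*s[:,None]
def proj(im,X):
    p=(np.atleast_2d(X)@im['R'].T+im['t'])@im['camera_matrix'].T
    return p[:,:2]/p[:,2:]
E
python3 - <<'E'
from h import *
im=grab('top');P=im['pixels']
hsv=cv2.cvtColor(P,cv2.COLOR_BGR2HSV)
def rects(m,name,z,amin=60):
    for c in cv2.findContours(m,cv2.RETR_EXTERNAL,cv2.CHAIN_APPROX_NONE)[0]:
        if cv2.contourArea(c)<amin: continue
        r=cv2.minAreaRect(c);b=cv2.boxPoints(r);w=ray(im,b,z)
        print(name,np.round(r[0],1),np.round(r[1],1),'px',np.round(b,1).tolist(),'\n  w',np.round(w[:,:2],4).tolist(),'c',np.round(w.mean(0)[:2],4), 'mask c',np.round(ray(im,[c[:,0].mean(0)],z)[0][:2],4))
rects(cv2.inRange(hsv,(22,150,80),(40,255,255)),'yel',.0385,30)
rects(cv2.inRange(hsv,(4,150,60),(19,255,255)),'org',.036)
dark=cv2.inRange(hsv,(0,0,0),(179,255,45));dark[:, :180]=0
rects(dark,'dark',.02,40)
g=cv2.resize(P[205:300,355:525],None,fx=4.5,fy=4.5,interpolation=cv2.INTER_CUBIC);cv2.imwrite('pics/tray.png',cv2.convertScaleAbs(g,alpha=1.6))
g=cv2.resize(P[190:330,30:240],None,fx=3.7,fy=3.7,interpolation=cv2.INTER_CUBIC);cv2.imwrite('pics/orgz.png',cv2.convertScaleAbs(g,alpha=1.6))
E
```

```text
yel [159.2 229.8] [17.4 25.5] px [[145.10000610351562, 223.5], [170.1999969482422, 219.0], [173.3000030517578, 236.10000610351562], [148.1999969482422, 240.6999969482422]] 
  w [[0.6124, 0.254], [0.6219, 0.2084], [0.5906, 0.2013], [0.581, 0.2468]] c [0.6015 0.2276] mask c [0.6015 0.2276]
yel [248.7 126.6] [ 8.4 27.7] px [[234.39999389648438, 124.0], [262.0, 120.80000305175781], [263.0, 129.10000610351562], [235.39999389648438, 132.39999389648438]] 
  w [[0.8016, 0.0971], [0.809, 0.0463], [0.7933, 0.0439], [0.786, 0.0947]] c [0.7975 0.0705] mask c [0.7991 0.0702]
org [ 75.  262.3] [102.9  49.8] px [[42.400001525878906, 215.3000030517578], [91.5999984741211, 207.6999969482422], [107.5, 309.29998779296875], [58.29999923706055, 317.0]] 
  w [[0.6228, 0.4447], [0.6394, 0.3548], [0.4544, 0.3158], [0.4381, 0.4046]] c [0.5387 0.38  ] mask c [0.5375 0.3797]
org [149.3 254.6] [92.1 66.1] px [[108.4000015258789, 215.3000030517578], [173.39999389648438, 203.3000030517578], [190.1999969482422, 293.8999938964844], [125.19999694824219, 305.8999938964844]] 
  w [[0.626, 0.3231], [0.6514, 0.2045], [0.4863, 0.1666], [0.4614, 0.2839]] c [0.5563 0.2445] mask c [0.5547 0.2423]
dark [202.  267.4] [10.4 35. ] px [[183.89999389648438, 265.20001220703125], [218.39999389648438, 259.3999938964844], [220.10000610351562, 269.6000061035156], [185.60000610351562, 275.3999938964844]] 
  w [[0.5383, 0.1843], [0.5507, 0.1206], [0.5318, 0.1167], [0.5195, 0.1803]] c [0.5351 0.1505] mask c [0.5357 0.1481]
dark [458.4 246.4] [13.5 83. ] px [[416.3999938964844, 247.89999389648438], [497.70001220703125, 231.6999969482422], [500.3999938964844, 244.89999389648438], [419.0, 261.20001220703125]] 
  w [[0.5817, -0.246], [0.6159, -0.3964], [0.5913, -0.4014], [0.5572, -0.2513]] c [ 0.5865 -0.3238] mask c [ 0.5857 -0.3268]
```

View pics/tray.png

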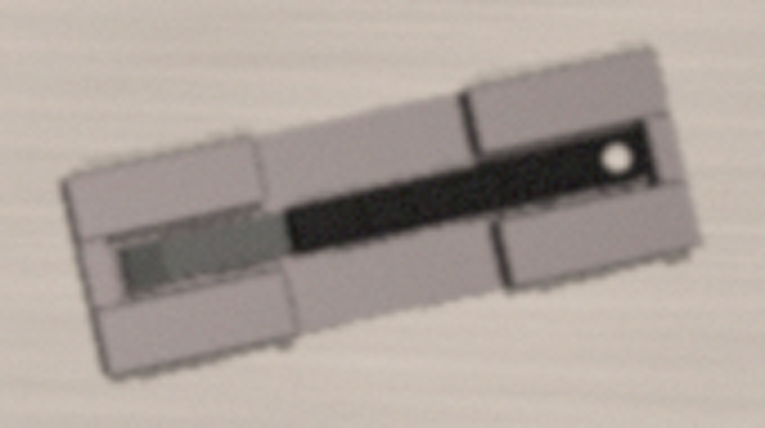

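View pics/orgz.png

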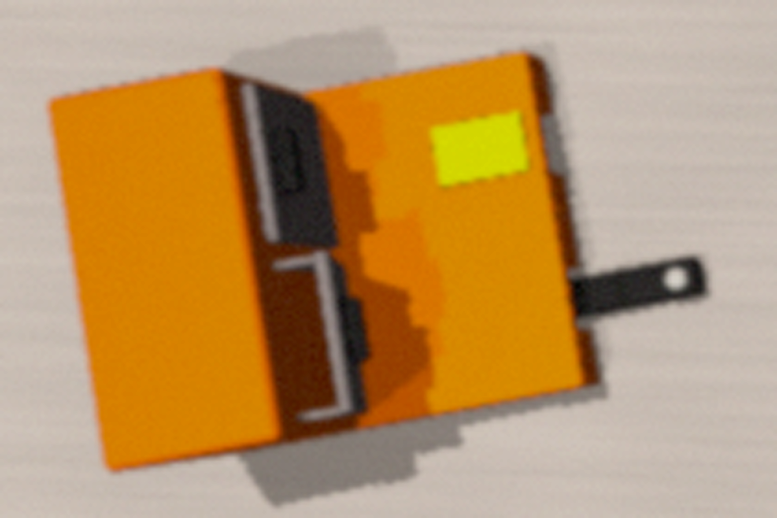

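```bash
cat > m.py <<'E'
from h import *
im=grab('top');P=im['pixels'];F=P.astype(float)
hsv=cv2.cvtColor(P,cv2.COLOR_BGR2HSV)
def ang(v): return np.degrees(np.arctan2(v[1],v[0]))
def edge(rows,c0,c1,ch,z,name,tr=False):
    # strongest gradient near columns, subpixel
    A=F[:,:,ch] if not tr else F[:,:,ch].T
    A=cv2.GaussianBlur(A,(0,0),.8)
    pts=[]
    for i,r in enumerate(rows):
        f=i/(len(rows)-1);a=c0+(c1-c0)*f
        cs=np.arange(int(a)-5,int(a)+7)
        g=np.abs(np.gradient(A[r,cs]));k=g[1:-1].argmax()+1
        d=(g[k-1]-g[k+1])/(2*(g[k-1]-2*g[k]+g[k+1])+1e-9)
        pts.append((cs[k]+d,r))
    p=np.array(pts)
    if tr:p=p[:,::-1]
    w=ray(im,p,z)[:,:2]
    vx,vy,x,y=cv2.fitLine(np.float32(w),cv2.DIST_HUBER,0,1e-4,1e-4).ravel()
    n=np.array([-vy,vx]);res=(w-[x,y])@n
    print(name,'ang',round(ang((vx,vy)),2),'pt',round(float(x),4),round(float(y),4),'rms',res.std().round(5),'ends',np.round(w[[0,-1]],4).tolist())
    return w
E
python3 - <<'E'
from m import *
edge(range(210,290),174,186,2,.036,'front')
edge(range(125,170),213,204.5,1,.036,'deck +x side',True)
edge(range(50,88),214,209,1,.141,'box +x side',True)
edge(range(62,105),316,310,1,.141,'box -x side',True)
edge(range(215,315),45,60,2,.141,'box back')
y=cv2.inRange(hsv,(22,150,80),(40,255,255));y[:200]=0
M=cv2.moments(y,True);c=(M['m10']/M['m00'],M['m01']/M['m00']);print('tag',c,ray(im,[c],.039)[0],M['m00'])
edge(range(188,216),265,260,1,.016,'parked up',True)
edge(range(188,216),276,271,1,.016,'parked lo',True)
edge(range(424,490),247,233.5,1,.02,'lev up',True)
edge(range(424,490),260,247,1,.02,'lev lo',True)
edge(range(375,412),240,233,1,.024,'tray upL',True)
edge(range(465,498),223,216,1,.024,'tray upR',True)
edge(range(383,415),287,281,1,.024,'tray loL',True)
edge(range(470,505),268,261,1,.024,'tray loR',True)
edge(range(220,258),502,508,1,.024,'tray R')
edge(range(247,285),371,378,1,.024,'tray L')
E
```

```text
front ang 12.36 pt 0.5904 0.1941 rms 0.00033 ends [[0.6389, 0.2043], [0.4949, 0.1734]]
deck +x side ang -77.79 pt 0.6416 0.2584 rms 0.00031 ends [[0.6332, 0.2929], [0.6513, 0.2126]]
box +x side ang -77.72 pt 0.6208 0.3485 rms 0.00017 ends [[0.6139, 0.3788], [0.6269, 0.3182]]
box -x side ang -79.43 pt 0.4509 0.3259 rms 0.00173 ends [[0.4466, 0.3492], [0.4595, 0.2813]]
box back ang 12.19 pt 0.5258 0.3732 rms 0.0015 ends [[0.6132, 0.3812], [0.4516, 0.3572]]
tag (159.12107623318386, 229.79372197309416) [0.6014803 0.2276242 0.039    ] 446.0
parked up ang -77.14 pt 0.5473 0.1473 rms 0.00103 ends [[0.5405, 0.1776], [0.5515, 0.1277]]
parked lo ang -77.11 pt 0.5236 0.1561 rms 0.00171 ends [[0.5203, 0.1768], [0.5294, 0.1268]]
lev up ang -74.0 pt 0.5899 -0.2987 rms 0.00149 ends [[0.5795, -0.2601], [0.6038, -0.3803]]
lev lo ang -75.61 pt 0.5732 -0.3204 rms 0.00116 ends [[0.5583, -0.2604], [0.5966, -0.3803]]
tray upL ang -76.93 pt 0.6002 -0.2018 rms 0.00045 ends [[0.5928, -0.1687], [0.6062, -0.235]]
tray upR ang -76.58 pt 0.6412 -0.37 rms 0.0002 ends [[0.6322, -0.3346], [0.6467, -0.3936]]
tray loL ang -74.75 pt 0.5128 -0.2216 rms 0.00038 ends [[0.504, -0.1851], [0.5182, -0.2419]]
tray loR ang -74.91 pt 0.5539 -0.3869 rms 0.00056 ends [[0.5439, -0.3445], [0.5575, -0.4069]]
tray R ang 13.7 pt 0.6006 -0.4105 rms 0.00576 ends [[0.6373, -0.4017], [0.5692, -0.4185]]
tray L ang 13.99 pt 0.5568 -0.1613 rms 0.00016 ends [[0.5808, -0.1555], [0.513, -0.1721]]
```

Bay axis is at about 102.3°, and the mouth is at about (0.608, 0.199). The lever middle is at about (0.575, -0.288), with its blade direction at about 103.8°. I'll head over the tray now.

Call:
jog_arm --dr '[[0, 0, 0], [0, 0, 0], [0, 0, 0], [0, 0, 0], [0, 0, 0], [0, 0, 0], [0, 0, 0], [0, 0, 0], [0, 0, 0], [0, 0, 0]]' --slide '[[-0.02, 0.02, 0], [-0.033, 0.032, 0], [-0.033, 0.032, 0], [-0.033, 0.032, 0], [-0.033, 0.032, 0], [-0.033, 0.032, 0], [-0.033, 0.032, 0], [-0.033, 0.032, 0], [-0.033, 0.032, 0], [-0.033, 0.032, 0]]' --gripper '[0.2, 0.2, 0.2, 0.2, 0.2, 0.2, 0.2, 0.2, 0.2, 0.2]' --force 40

```text
time_s: 1.2
position: [0.3624, 0.1327, 0.2424]
tool_rot: [[0.288, 0.958, 0.0], [0.958, -0.288, 0.0], [0.0, 0.0, -1.0]]
ft_force: [1.4, 0.1, 0.2]
grip_width: 0.0512
```

Call:
jog_arm --dr '[[0, 0, 0], [0, 0, 0], [0, 0, 0], [0, 0, 0], [0, 0, 0], [0, 0, 0], [0, 0, 0], [0, 0, 0], [0, 0, 0], [0, 0, 0]]' --slide '[[-0.033, 0.032, 0], [-0.033, 0.032, 0], [-0.033, 0.032, 0], [-0.033, 0.032, 0], [-0.033, 0.032, 0], [-0.033, 0.032, 0], [-0.033, 0.032, 0], [-0.033, 0.032, 0], [-0.033, 0.032, 0], [-0.02, 0.02, 0]]' --gripper '[0.2, 0.2, 0.2, 0.2, 0.2, 0.2, 0.2, 0.2, 0.2, 0.2]'

```text
time_s: 2.2
position: [0.5664, -0.2606, 0.2415]
tool_rot: [[0.289, 0.957, -0.001], [0.957, -0.289, 0.0], [-0.0, -0.001, -1.0]]
ft_force: [-0.8, 1.3, -0.7]
grip_width: 0.0513
```

Call:
jog_arm --dr '[[0, 0, 0.104], [0, 0, 0.104], [0, 0, 0.104], [0, 0, 0.104], [0, 0, 0.104], [0, 0, 0.104], [0, 0, 0.104], [0, 0, 0.104], [0, 0, 0.104], [0, 0, 0.104]]' --slide '[[0, 0, 0], [0, 0, 0], [0, 0, 0], [0, 0, 0], [0, 0, 0], [0, 0, 0], [0, 0, 0], [0, 0, 0], [0, 0, 0], [0, 0, 0]]' --gripper '[0.2, 0.2, 0.2, 0.2, 0.2, 0.2, 0.2, 0.2, 0.2, 0.2]'

```text
time_s: 3.2
position: [0.5657, -0.2576, 0.242]
tool_rot: [[0.973, 0.233, -0.0], [0.233, -0.973, 0.0], [-0.0, -0.0, -1.0]]
ft_force: [-0.7, 0.1, -0.9]
grip_width: 0.0513
```

```bash
cat >> h.py <<'E'
def togo(target,yaw=None):
    s=observe();R=np.array(s['tool_rot']);p=np.array(s['position'])
    print('t',s['time_s'],'pos',np.round(p,4),'yaw',round(float(np.degrees(np.arctan2(R[1,0],R[0,0]))),2),'tilt',np.round(R[:2,2],4),'w',round(s['grip_width'],4),'F',np.round(s['ft_force'],1),'q',np.round(s['q'],1))
    print('slide to go',np.round(R.T@(np.array(target)-p),4), 'rz rad', None if yaw is None else round(float(-np.radians(yaw)+np.arctan2(R[1,0],R[0,0])),4))
E
python3 -c "
from h import *
togo((.575,-.288,.018),13.8)"
```

```text
t 3.2 pos [ 0.5657 -0.2576  0.242 ] yaw 13.45 tilt [-0.0005  0.0003] w 0.0513 F [-0.7  0.1 -0.9] q [-35.4  29.2  62.    0.   88.8 -48.8]
slide to go [0.002  0.0318 0.224 ] rz rad -0.0061
```

Call:
jog_arm --dr '[[0, 0, -0.006], [0, 0, 0], [0, 0, 0], [0, 0, 0], [0, 0, 0], [0, 0, 0], [0, 0, 0], [0, 0, 0], [0, 0, 0], [0, 0, 0]]' --slide '[[0.002, 0.012, 0.02], [0, 0.02, 0.03], [0, 0, 0.03], [0, 0, 0.03], [0, 0, 0.03], [0, 0, 0.025], [0, 0, 0.009], [0, 0, 0], [0, 0, 0], [0, 0, 0]]' --gripper '[0.2, 0.2, 0.2, 0.2, 0.2, 0.2, 0.2, 0.2, 0.2, 0.2]'

```text
time_s: 4.2
position: [0.576, -0.2887, 0.0699]
tool_rot: [[0.97, 0.243, 0.002], [0.243, -0.97, -0.002], [0.002, 0.002, -1.0]]
ft_force: [-0.1, -0.2, -1.4]
grip_width: 0.0513
```

```bash
python3 -c "
from h import *
togo((.575,-.288,.018),13.8)
for n,(a,b,c,d) in dict(top=(190,310,350,530),side=(130,250,270,400)).items():
    im=grab(n);g=cv2.resize(im['pixels'][a:b,c:d],None,fx=4.4,fy=4.4,interpolation=cv2.INTER_CUBIC);cv2.imwrite('pics/g1%s.png'%n,cv2.convertScaleAbs(g,alpha=1.6))
"
```

```text
t 4.2 pos [ 0.576  -0.2887  0.0699] yaw 14.04 tilt [ 0.0021 -0.0016] w 0.0513 F [-0.1 -0.2 -1.4] q [-37.1  40.   71.7  -0.   68.2 -51.2]
slide to go [-0.0009 -0.001   0.0519] rz rad 0.0042
```

View pics/g1top.png

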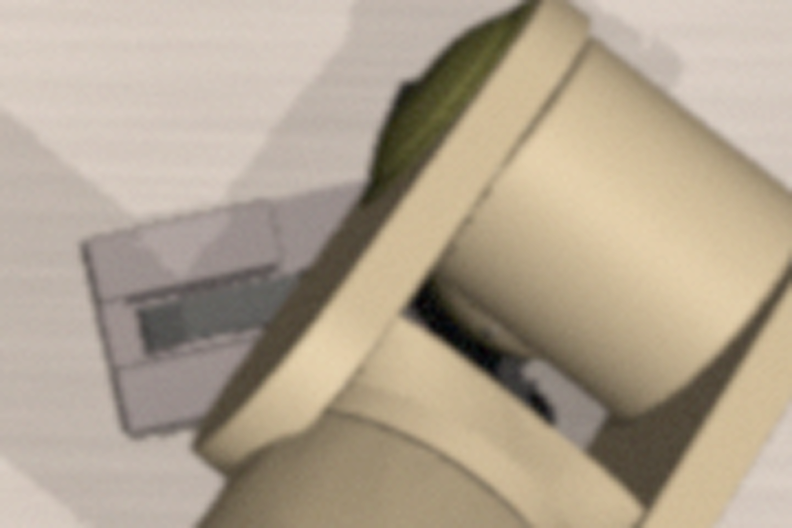

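View pics/g1side.png

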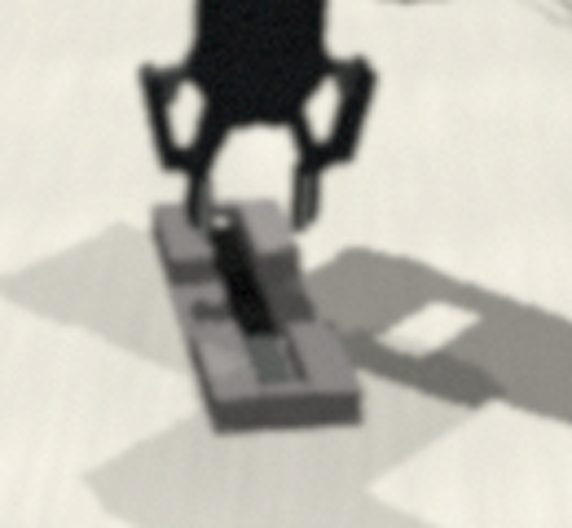

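The side view shows the open fingers at zoomed (200,215) and (305,215), straddling the handle at about (245,280), with room on both sides. I'll go down and close.

Call:
jog_arm --dr '[[0, 0, 0.004], [0, 0, 0], [0, 0, 0], [0, 0, 0], [0, 0, 0], [0, 0, 0], [0, 0, 0], [0, 0, 0], [0, 0, 0], [0, 0, 0]]' --slide '[[-0.001, 0, 0.005], [0, 0, 0.012], [0, 0, 0.012], [0, 0, 0.012], [0, 0, 0.008], [0, 0, 0.003], [0, 0, 0], [0, 0, 0], [0, 0, 0], [0, 0, 0]]' --gripper '[0.2, 0.2, 0.2, 0.2, 0.2, 0.2, 0.2, 0.2, 0.2, 0.2]'

```text
time_s: 5.3
position: [0.5746, -0.2886, 0.0168]
tool_rot: [[0.971, 0.239, 0.001], [0.239, -0.971, -0.001], [0.001, 0.001, -1.0]]
ft_force: [-0.5, -0.1, 0.1]
grip_width: 0.051
```

Call:
jog_arm --dr '[[0, 0, 0], [0, 0, 0], [0, 0, 0], [0, 0, 0], [0, 0, 0], [0, 0, 0], [0, 0, 0], [0, 0, 0], [0, 0, 0], [0, 0, 0]]' --slide '[[0, 0, 0], [0, 0, 0], [0, 0, 0], [0, 0, 0], [0, 0, 0], [0, 0, 0], [0, 0, 0], [0, 0, 0], [0, 0, 0], [0, 0, 0]]' --gripper '[-1, -1, -1, -1, -1, -1, -1, -1, -1, -1]' --force 40

```text
time_s: 6.3
position: [0.5746, -0.2886, 0.0167]
tool_rot: [[0.971, 0.239, 0.001], [0.239, -0.971, -0.0], [0.0, 0.001, -1.0]]
ft_force: [0.1, 0.5, 4.9]
grip_width: 0.0189
```

```bash
python3 -c "
from h import *
togo((.575,-.288,.018),13.8)"
```

```text
t 6.3 pos [ 0.5746 -0.2886  0.0167] yaw 13.81 tilt [ 0.0006 -0.0004] w 0.0189 F [0.1 0.5 4.9] q [-37.2  43.6  74.4  -0.   62.  -51. ]
slide to go [ 0.0005 -0.0005 -0.0013] rz rad 0.0001
```

The grip holds at 19 mm. Now I'll lift.

Call:
jog_arm --dr '[[0, 0, 0], [0, 0, 0], [0, 0, 0], [0, 0, 0], [0, 0, 0], [0, 0, 0], [0, 0, 0], [0, 0, 0], [0, 0, 0], [0, 0, 0]]' --slide '[[0, 0, -0.003], [0, 0, -0.008], [0, 0, -0.014], [0, 0, -0.02], [0, 0, -0.02], [0, 0, -0.02], [0, 0, -0.01], [0, 0, -0.005], [0, 0, 0], [0, 0, 0]]' --gripper '[-1, -1, -1, -1, -1, -1, -1, -1, -1, -1]' --force 60

```text
time_s: 7.3
position: [0.5741, -0.2883, 0.1155]
tool_rot: [[0.971, 0.239, -0.001], [0.239, -0.971, 0.001], [-0.001, -0.001, -1.0]]
ft_force: [0.1, 0.9, -2.5]
grip_width: 0.0183
```

```bash
python3 -c "
from h import *
togo((.640,.052,.11),12.3)
im=grab('side');g=cv2.resize(im['pixels'][110:290,180:450],None,fx=2.9,fy=2.9,interpolation=cv2.INTER_CUBIC);cv2.imwrite('pics/lift.png',cv2.convertScaleAbs(g,alpha=1.6))
"
```

```text
t 7.3 pos [ 0.5741 -0.2883  0.1155] yaw 13.81 tilt [-0.0013  0.0009] w 0.0183 F [ 0.1  0.9 -2.5] q [-37.2  37.1  69.1  -0.   73.9 -51. ]
slide to go [ 0.1452 -0.3147  0.0057] rz rad 0.0263
```

View pics/lift.png

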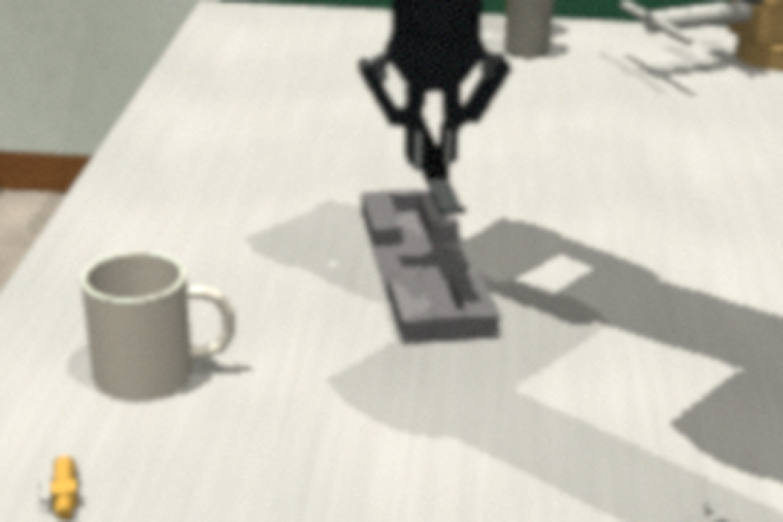

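Call:
jog_arm --dr '[[0, 0, 0], [0, 0, 0], [0, 0, 0], [0, 0, 0], [0, 0, 0], [0, 0, 0], [0, 0, 0], [0, 0, 0], [0, 0, 0], [0, 0, 0]]' --slide '[[0.008, -0.017, 0], [0.016, -0.035, 0], [0.017, -0.037, 0], [0.017, -0.037, 0], [0.017, -0.037, 0], [0.017, -0.037, 0], [0.017, -0.037, 0], [0.016, -0.035, 0], [0.012, -0.026, 0], [0.008, -0.017, 0]]' --gripper '[-1, -1, -1, -1, -1, -1, -1, -1, -1, -1]'

```text
time_s: 8.35
position: [0.6397, 0.0551, 0.1158]
tool_rot: [[0.971, 0.241, -0.001], [0.241, -0.971, 0.0], [-0.001, -0.001, -1.0]]
ft_force: [-0.6, -0.8, -3.1]
grip_width: 0.0185
```

Call:
jog_arm --dr '[[0, 0, 0.013], [0, 0, 0.013], [0, 0, 0], [0, 0, 0], [0, 0, 0], [0, 0, 0], [0, 0, 0], [0, 0, 0], [0, 0, 0], [0, 0, 0]]' --slide '[[0, 0, 0], [0, 0, 0.015], [0, 0, 0.02], [0, 0, 0.02], [0, 0, 0.015], [0, 0, 0.005], [0, 0, 0], [0, 0, 0], [0, 0, 0], [0, 0, 0]]' --gripper '[-1, -1, -1, -1, -1, -1, -1, -1, -1, -1]'

```text
time_s: 9.35
position: [0.6404, 0.0519, 0.042]
tool_rot: [[0.977, 0.213, 0.001], [0.213, -0.977, -0.0], [0.001, 0.0, -1.0]]
ft_force: [-0.1, 0.7, -2.8]
grip_width: 0.0182
```

```bash
python3 -c "
from h import *
togo((.640,.052,.0135),12.3)
im=grab('side');g=cv2.resize(im['pixels'][110:380,180:450],None,fx=2.2,fy=2.2,interpolation=cv2.INTER_CUBIC);cv2.imwrite('pics/pl.png',cv2.convertScaleAbs(g,alpha=1.6))
im=grab('top');print(ray(im,[(335,130),(340,172)],.05).round(3).tolist())
g=im['pixels'][50:400,50:500];g=cv2.resize(g,None,fx=1.7,fy=1.7);cv2.imwrite('pics/plt.png',cv2.convertScaleAbs(g,alpha=1.6))
"
```

```text
t 9.35 pos [0.6404 0.0519 0.042 ] yaw 12.32 tilt [ 0.0012 -0.0002] w 0.0182 F [-0.1  0.7 -2.8] q [ -5.9  41.7  73.4  -0.   64.8 -18.2]
slide to go [-0.0004 -0.0002  0.0285] rz rad 0.0003
[[0.792, -0.089, 0.05], [0.715, -0.1, 0.05]]
```

View pics/pl.png

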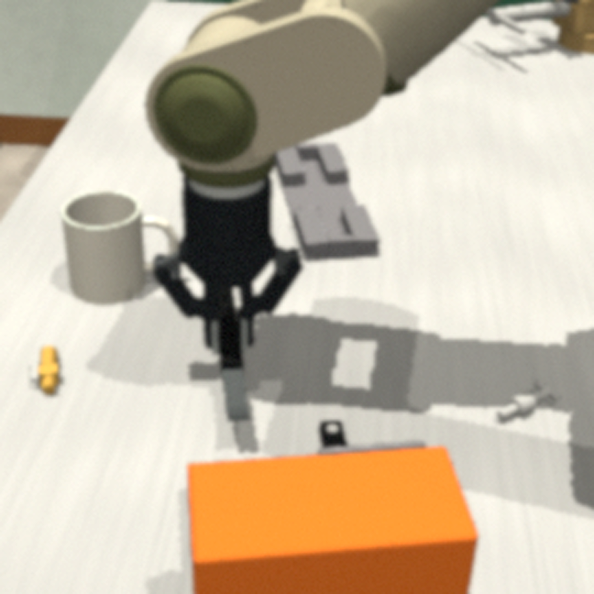

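View pics/plt.png

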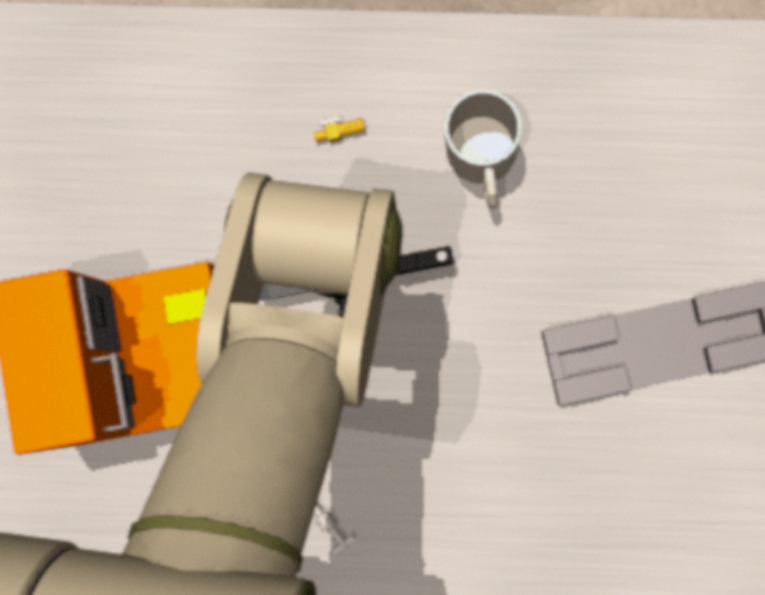

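The side view shows the lever level in the grip, its blade tip at (238,415) pointing at the tagged bay. I'll lower it and release.

Call:
jog_arm --dr '[[0, 0, 0], [0, 0, 0], [0, 0, 0], [0, 0, 0], [0, 0, 0], [0, 0, 0], [0, 0, 0], [0, 0, 0], [0, 0, 0], [0, 0, 0]]' --slide '[[0, 0, 0.005], [0, 0, 0.008], [0, 0, 0.007], [0, 0, 0.004], [0, 0, 0.002], [0, 0, 0.001], [0, 0, 0], [0, 0, 0], [0, 0, 0], [0, 0, 0]]' --gripper '[-1, -1, -1, -1, -1, -1, -1, -1, -1, -1]'

```text
time_s: 10.45
position: [0.6402, 0.052, 0.0145]
tool_rot: [[0.977, 0.213, 0.0], [0.213, -0.977, -0.0], [0.0, 0.0, -1.0]]
ft_force: [-0.1, 0.2, -3.4]
grip_width: 0.0184
```

```bash
python3 -c "
from h import *
togo((.640,.052,.0135),12.3)"
```

```text
t 10.45 pos [0.6402 0.052  0.0145] yaw 12.32 tilt [ 0.0004 -0.    ] w 0.0184 F [-0.1  0.2 -3.4] q [ -5.9  43.7  74.6  -0.   61.7 -18.2]
slide to go [-0.0002 -0.0001  0.001 ] rz rad 0.0003
```

Call:
jog_arm --dr '[[0, 0, 0], [0, 0, 0], [0, 0, 0], [0, 0, 0], [0, 0, 0], [0, 0, 0], [0, 0, 0], [0, 0, 0], [0, 0, 0], [0, 0, 0]]' --slide '[[0, 0, 0.001], [0, 0, 0.0005], [0, 0, 0], [0, 0, 0], [0, 0, 0], [0, 0, 0], [0, 0, 0], [0, 0, 0], [0, 0, 0], [0, 0, 0]]' --gripper '[-1, -1, -1, -1, 0, 0, 0, 0, 0, 0]'

```text
time_s: 11.45
position: [0.6401, 0.052, 0.0129]
tool_rot: [[0.977, 0.213, 0.0], [0.213, -0.977, -0.0], [0.0, 0.0, -1.0]]
ft_force: [0.3, 0.0, -0.2]
grip_width: 0.0427
```

Call:
jog_arm --dr '[[0, 0, 0], [0, 0, 0], [0, 0, 0], [0, 0, 0], [0, 0, 0], [0, 0, 0], [0, 0, 0], [0, 0, 0], [0, 0, 0], [0, 0, 0]]' --slide '[[0, 0, -0.005], [0, 0, -0.01], [0, 0, -0.015], [0, 0, -0.02], [0, 0.03, -0.015], [0, 0.04, 0], [0, 0.04, 0], [0, 0.04, 0], [0, 0.03, 0], [0, 0, 0]]' --gripper '[0, 0, 0, 0, 0, 0, 0, 0, 0, 0]'

```text
time_s: 12.45
position: [0.679, -0.1281, 0.0786]
tool_rot: [[0.978, 0.209, 0.002], [0.209, -0.978, -0.001], [0.001, 0.002, -1.0]]
ft_force: [0.6, 0.5, 0.3]
grip_width: 0.0429
```

```bash
python3 -c "
from h import *
togo((.640,.052,.0135),12.3)
im=grab('side');g=cv2.resize(im['pixels'][110:380,180:450],None,fx=2.2,fy=2.2,interpolation=cv2.INTER_CUBIC);cv2.imwrite('pics/rl.png',cv2.convertScaleAbs(g,alpha=1.6))
im=grab('top');cv2.imwrite('pics/rltraw.png',im['pixels'])
g=im['pixels'][170:300,130:360];g=cv2.resize(g,None,fx=3.4,fy=3.4);cv2.imwrite('pics/rlt.png',cv2.convertScaleAbs(g,alpha=1.6))
"
```

```text
t 12.45 pos [ 0.679  -0.1281  0.0786] yaw 12.07 tilt [ 0.0017 -0.0013] w 0.0429 F [0.6 0.5 0.3] q [-20.5  43.6  62.1  -0.   74.2 -32.5]
slide to go [-0.0005 -0.1843  0.0648] rz rad -0.0039
```

View pics/rl.png

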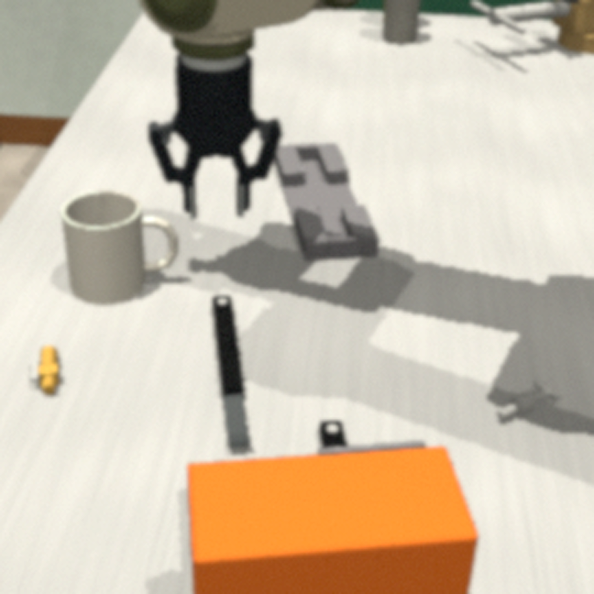

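View pics/rlt.png

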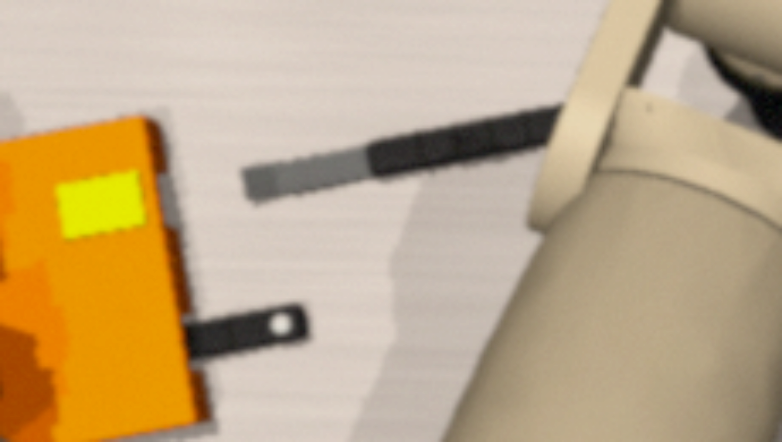

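The lever lies flat and free on the bench, blade tip at zoomed (245,185), pointing at the tagged bay. The mug, connector and parked lever are where they were. I'll measure its offset from the bay axis.

```bash
cat > bay.py <<'E'
from h import *
a=np.radians(102.3);d=np.array([np.cos(a),np.sin(a)]);n=np.array([-d[1],d[0]])
mouth=np.array([.6076,.1985])
def tobay(w): w=np.atleast_2d(w)[:,:2]-mouth; return np.c_[w@d,w@n]
E
python3 - <<'E'
from m import *
from bay import *
# blade edges px: scale 3.4 off (130,170)
for nm,x0,x1,u0,u1,l0,l1,z in (('handle',243,290,211.5,202,222,212.5,.016),):
    u=edge(range(x0,x1),u0,u1,1,z,'up',True);l=edge(range(x0,x1),l0,l1,1,z,'lo',True)
    m=(u+l)/2;print(nm,np.round(tobay(m)[[0,5,20,-5,-1]],4).tolist(),np.polyfit(*tobay(m).T,1))
u=edge(range(212,234),219.5,215,1,.008,'up',True);l=edge(range(212,234),228,223.5,1,.008,'lo',True)
m=(u+l)/2;print('blade',np.round(tobay(m)[[0,5,10,-1]],4).tolist())
tip=(130+245/3.4,170+185/3.4);print('tip',tobay(ray(im,[tip],.01)),tobay(ray(im,[(130+369/3.4,170+160/3.4)],.014)))
togo(np.r_[mouth-.238*d,.0140],12.3)
E
```

```text
up ang -77.41 pt 0.657 0.0207 rms 0.00013 ends [[0.6441, 0.0788], [0.6633, -0.0069]]
lo ang -77.65 pt 0.6313 0.0352 rms 0.00038 ends [[0.6217, 0.078], [0.6418, -0.0075]]
handle [[-0.1228, 0.0009], [-0.1323, 0.0007], [-0.1609, 0.0005], [-0.2028, 0.0005], [-0.2106, -0.0001]] [0.003099   0.00119564]
up ang -77.72 pt 0.6341 0.1206 rms 0.00021 ends [[0.6307, 0.138], [0.6392, 0.0986]]
lo ang -76.89 pt 0.6158 0.1114 rms 0.00031 ends [[0.6102, 0.1372], [0.6191, 0.0979]]
blade [[-0.0622, 0.0004], [-0.0718, 0.0007], [-0.0814, 0.0006], [-0.1025, 0.0003]]
tip [[-0.04352853  0.00088931]] [[-0.11397819  0.00063663]]
t 12.6 pos [ 0.6784 -0.1233  0.0783] yaw 12.33 tilt [0.0002 0.0002] w 0.0427 F [-0.5  0.2 -0.4] q [-20.1  43.5  62.3   0.   74.2 -32.4]
slide to go [-0.0006 -0.0914  0.0643] rz rad 0.0005
```

Alignment is within 1 mm and the tip is 43 mm in front of the mouth. I'll grip near the tail.

Call:
jog_arm --dr '[[0, 0, 0], [0, 0, 0], [0, 0, 0], [0, 0, 0], [0, 0, 0], [0, 0, 0], [0, 0, 0], [0, 0, 0], [0, 0, 0], [0, 0, 0]]' --slide '[[0, -0.02, 0], [0, -0.035, 0], [0, -0.025, 0], [0, -0.009, 0.01], [0, 0, 0.015], [0, 0, 0.018], [0, 0, 0.013], [0, 0, 0.006], [0, 0, 0.002], [0, 0, 0]]' --gripper '[0, 0, 0, 0, 0, 0, 0, 0, 0, 0]'

```text
time_s: 13.6
position: [0.6597, -0.0369, 0.014]
tool_rot: [[0.977, 0.213, 0.0], [0.213, -0.977, -0.0], [0.0, 0.0, -1.0]]
ft_force: [-0.3, -0.4, 0.7]
grip_width: 0.0428
```

```bash
python3 -c "
from bay import *
togo(np.r_[mouth-.24*d,.0140],12.3)
im=grab('side');g=cv2.resize(im['pixels'][110:380,180:450],None,fx=2.2,fy=2.2,interpolation=cv2.INTER_CUBIC);cv2.imwrite('pics/tg.png',cv2.convertScaleAbs(g,alpha=1.6))"
```

```text
t 13.6 pos [ 0.6597 -0.0369  0.014 ] yaw 12.32 tilt [ 0.0004 -0.0001] w 0.0428 F [-0.3 -0.4  0.7] q [-13.4  45.2  71.1  -0.   63.7 -25.8]
slide to go [-0.0007 -0.0011 -0.    ] rz rad 0.0003
```

View pics/tg.png

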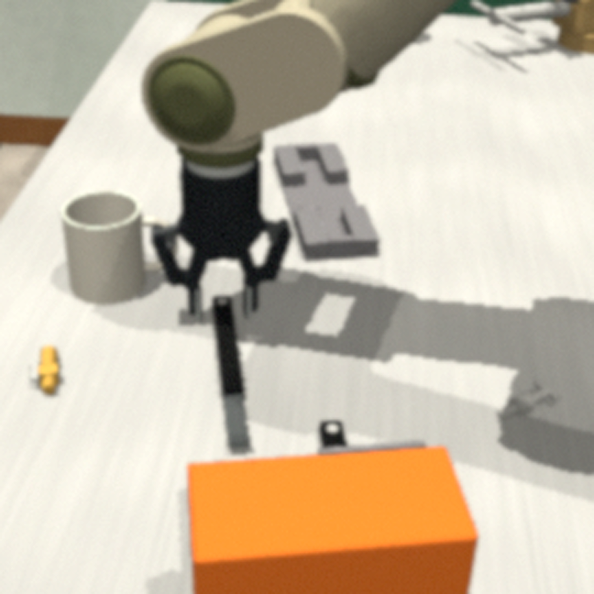

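The fingers straddle the handle end (hole at (222,302)). I'll close and slide halfway.

Call:
jog_arm --dr '[[0, 0, 0], [0, 0, 0], [0, 0, 0], [0, 0, 0], [0, 0, 0], [0, 0, 0], [0, 0, 0], [0, 0, 0], [0, 0, 0], [0, 0, 0]]' --slide '[[0, 0, 0], [0, 0, 0], [0, 0, 0], [0, 0, 0], [0, 0, 0], [0, 0, 0], [0, 0, 0], [0, 0, 0], [0, 0, 0], [0, 0, 0]]' --gripper '[-1, -1, -1, -1, -1, -1, -1, -1, -1, -1]' --force 35

```text
time_s: 14.65
position: [0.6599, -0.037, 0.0146]
tool_rot: [[0.977, 0.213, 0.001], [0.213, -0.977, -0.0], [0.001, 0.001, -1.0]]
ft_force: [-1.4, -0.4, 5.3]
grip_width: 0.0192
```

Call:
jog_arm --dr '[[0, 0, 0], [0, 0, 0], [0, 0, 0], [0, 0, 0], [0, 0, 0], [0, 0, 0], [0, 0, 0], [0, 0, 0], [0, 0, 0], [0, 0, 0]]' --slide '[[-0.0005, -0.005, 0], [0, -0.01, 0], [0, -0.01, 0], [0, -0.01, 0], [0, -0.01, 0], [0, -0.01, 0], [0, -0.01, 0], [0, -0.01, 0], [0, -0.005, 0], [0, 0, 0]]' --gripper '[-1, -1, -1, -1, -1, -1, -1, -1, -1, -1]'

```text
time_s: 15.65
position: [0.6423, 0.042, 0.0146]
tool_rot: [[0.977, 0.214, 0.002], [0.214, -0.977, -0.0], [0.002, 0.0, -1.0]]
ft_force: [0.7, 1.2, 6.5]
grip_width: 0.019
```

```bash
python3 -c "
from bay import *
togo(np.r_[mouth-.04*d,.0140],12.3)
im=grab('side');g=cv2.resize(im['pixels'][110:380,180:450],None,fx=2.2,fy=2.2,interpolation=cv2.INTER_CUBIC);cv2.imwrite('pics/s1.png',cv2.convertScaleAbs(g,alpha=1.6))
im=grab('top');g=cv2.resize(im['pixels'][170:300,130:360],None,fx=3.4,fy=3.4);cv2.imwrite('pics/s1t.png',cv2.convertScaleAbs(g,alpha=1.6))"
```

```text
t 15.65 pos [0.6423 0.042  0.0146] yaw 12.35 tilt [ 0.0017 -0.    ] w 0.019 F [0.7 1.2 6.5] q [ -6.8  43.8  74.4   0.   61.7 -19.1]
slide to go [-0.0004 -0.1203  0.0006] rz rad 0.001
```

View pics/s1.png

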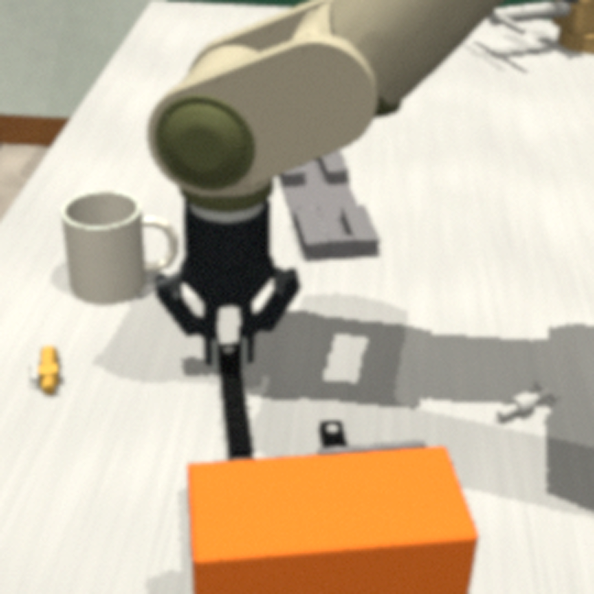

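View pics/s1t.png

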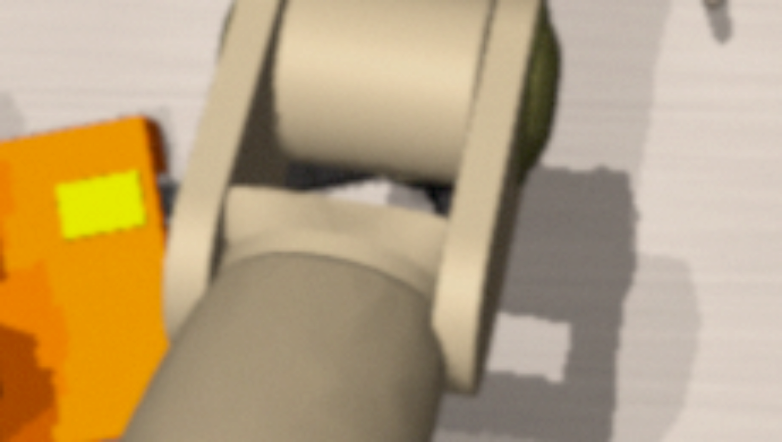

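The handle is entering the mouth centrally and forces are small, so I'll continue.

Call:
jog_arm --dr '[[0, 0, 0], [0, 0, 0], [0, 0, 0], [0, 0, 0], [0, 0, 0], [0, 0, 0], [0, 0, 0], [0, 0, 0], [0, 0, 0], [0, 0, 0]]' --slide '[[0, -0.005, 0], [0, -0.01, 0], [0, -0.012, 0], [0, -0.013, 0], [0, -0.013, 0], [0, -0.013, 0], [0, -0.013, 0], [0, -0.012, 0], [0, -0.01, 0], [0, -0.004, 0]]' --gripper '[-1, -1, -1, -1, -1, -1, -1, -1, -1, -1]'

```text
time_s: 16.75
position: [0.6199, 0.1442, 0.0146]
tool_rot: [[0.977, 0.214, 0.002], [0.214, -0.977, -0.001], [0.002, 0.001, -1.0]]
ft_force: [1.8, -5.1, 7.5]
grip_width: 0.0192
```

```bash
python3 -c "
from bay import *
togo(np.r_[mouth-.04*d,.0140],12.3)
im=grab('side');g=cv2.resize(im['pixels'][110:380,180:450],None,fx=2.2,fy=2.2,interpolation=cv2.INTER_CUBIC);cv2.imwrite('pics/s2.png',cv2.convertScaleAbs(g,alpha=1.6))"
```

```text
t 16.75 pos [0.6199 0.1442 0.0146] yaw 12.36 tilt [ 0.0019 -0.001 ] w 0.0192 F [ 1.8 -5.1  7.5] q [ 2.5 43.3 75.7 -0.1 60.9 -9.9]
slide to go [-0.0004 -0.0157  0.0006] rz rad 0.0011
```

View pics/s2.png

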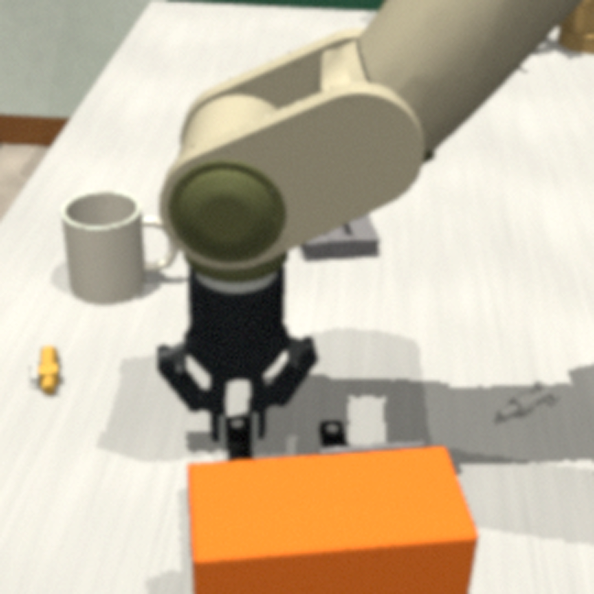

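Call:
jog_arm --dr '[[0, 0, 0], [0, 0, 0], [0, 0, 0], [0, 0, 0], [0, 0, 0], [0, 0, 0], [0, 0, 0], [0, 0, 0], [0, 0, 0], [0, 0, 0]]' --slide '[[0, -0.003, 0], [0, -0.004, 0], [0, -0.003, 0], [0, -0.002, 0], [0, -0.001, 0], [0, -0.001, 0], [0, -0.001, 0], [0, 0, 0], [0, 0, 0], [0, 0, 0]]' --gripper '[-1, -1, -1, -1, -1, -1, -1, -1, -1, -1]'

```text
time_s: 17.8
position: [0.6169, 0.1581, 0.0146]
tool_rot: [[0.977, 0.213, 0.002], [0.213, -0.977, -0.001], [0.002, 0.001, -1.0]]
ft_force: [0.8, -4.1, 6.0]
grip_width: 0.0188
```

```bash
python3 -c "
from bay import *
togo(np.r_[mouth-.0375*d,.0140],12.3)"
```

```text
t 17.8 pos [0.6169 0.1581 0.0146] yaw 12.32 tilt [ 0.002  -0.0008] w 0.0188 F [ 0.8 -4.1  6. ] q [ 3.8 43.3 75.6 -0.1 60.9 -8.5]
slide to go [-0.0005 -0.004   0.0006] rz rad 0.0003
```

No contact with the back wall yet, so I'll creep further.

Call:
jog_arm --dr '[[0, 0, 0], [0, 0, 0], [0, 0, 0], [0, 0, 0], [0, 0, 0], [0, 0, 0], [0, 0, 0], [0, 0, 0], [0, 0, 0], [0, 0, 0]]' --slide '[[0, -0.001, 0], [0, -0.001, 0], [0, -0.001, 0], [0, -0.0005, 0], [0, -0.0005, 0], [0, -0.0005, 0], [0, 0, 0], [0, 0, 0], [0, 0, 0], [0, 0, 0]]' --gripper '[-1, -1, -1, -1, -1, -1, -1, -1, -1, -1]'

```text
time_s: 18.8
position: [0.6164, 0.1605, 0.0146]
tool_rot: [[0.977, 0.213, 0.002], [0.213, -0.977, -0.004], [0.002, 0.004, -1.0]]
ft_force: [1.7, -12.8, 7.1]
grip_width: 0.0189
```

```bash
python3 -c "
from bay import *
togo(np.r_[mouth-.0375*d,.0140],12.3)"
```

```text
t 18.8 pos [0.6164 0.1605 0.0146] yaw 12.3 tilt [ 0.0025 -0.0037] w 0.0189 F [  1.7 -12.8   7.1] q [ 4.1 43.3 75.6 -0.3 61.  -8.1]
slide to go [-0.0005 -0.0015  0.0006] rz rad 0.0
```

The force rises and motion falls short of the command, which looks like contact. One more nudge to confirm.

Call:
jog_arm --dr '[[0, 0, 0], [0, 0, 0], [0, 0, 0], [0, 0, 0], [0, 0, 0], [0, 0, 0], [0, 0, 0], [0, 0, 0], [0, 0, 0], [0, 0, 0]]' --slide '[[0, -0.0005, 0], [0, -0.0005, 0], [0, -0.0005, 0], [0, 0, 0], [0, 0, 0], [0, 0, 0], [0, 0, 0], [0, 0, 0], [0, 0, 0], [0, 0, 0]]' --gripper '[-1, -1, -1, -1, -1, -1, -1, -1, -1, -1]'

```text
time_s: 19.8
position: [0.6165, 0.1607, 0.0146]
tool_rot: [[0.977, 0.213, 0.003], [0.213, -0.977, -0.006], [0.002, 0.006, -1.0]]
ft_force: [2.9, -19.8, 5.4]
grip_width: 0.0193
```

```bash
python3 -c "
from bay import *
togo(np.r_[mouth-.0375*d,.0140],12.3)"
```

```text
t 19.8 pos [0.6165 0.1607 0.0146] yaw 12.29 tilt [ 0.0029 -0.0056] w 0.0193 F [  2.9 -19.8   5.4] q [ 4.1 43.3 75.6 -0.4 61.  -8. ]
slide to go [-0.0006 -0.0013  0.0006] rz rad -0.0001
```

Firm contact: force rises to 20 N with only about 0.2 mm of motion. I'll relieve the load, open and lift off.

Call:
jog_arm --dr '[[0, 0, 0], [0, 0, 0], [0, 0, 0], [0, 0, 0], [0, 0, 0], [0, 0, 0], [0, 0, 0], [0, 0, 0], [0, 0, 0], [0, 0, 0]]' --slide '[[0, 0.001, 0], [0, 0.001, 0], [0, 0, 0], [0, 0, 0], [0, 0, 0], [0, 0, 0], [0, 0, 0], [0, 0, 0], [0, 0, 0], [0, 0, 0]]' --gripper '[-1, -1, -1, 0, 0, 0, 0, 0, 0, 0]'

```text
time_s: 20.8
position: [0.6155, 0.1624, 0.0138]
tool_rot: [[0.977, 0.213, -0.0], [0.213, -0.977, 0.0], [-0.0, -0.0, -1.0]]
ft_force: [-0.3, 0.2, -0.0]
grip_width: 0.0427
```

Call:
jog_arm --dr '[[0, 0, 0], [0, 0, 0], [0, 0, 0], [0, 0, 0], [0, 0, 0], [0, 0, 0], [0, 0, 0], [0, 0, 0], [0, 0, 0], [0, 0, 0]]' --slide '[[0, 0, -0.005], [0, 0, -0.012], [0, 0, -0.02], [0, 0, -0.03], [0, 0.02, -0.03], [0, 0.04, -0.03], [0, 0.045, -0.01], [0, 0.045, 0], [0, 0.045, 0], [0, 0.02, 0]]' --gripper '[0, 0, 0, 0, 0, 0, 0, 0, 0, 0]'

```text
time_s: 21.8
position: [0.6618, -0.0515, 0.1519]
tool_rot: [[0.978, 0.21, 0.001], [0.21, -0.978, -0.001], [0.001, 0.001, -1.0]]
ft_force: [-0.3, -1.0, -0.5]
grip_width: 0.043
```

```bash
python3 -c "
from bay import *
togo(np.r_[mouth-.0375*d,.0140],12.3)
im=grab('side');g=cv2.resize(im['pixels'][110:380,180:450],None,fx=2.2,fy=2.2,interpolation=cv2.INTER_CUBIC);cv2.imwrite('pics/f.png',cv2.convertScaleAbs(g,alpha=1.6))
im=grab('top');g=cv2.resize(im['pixels'][170:300,130:360],None,fx=3.4,fy=3.4,interpolation=cv2.INTER_CUBIC);cv2.imwrite('pics/ft.png',cv2.convertScaleAbs(g,alpha=1.6))
cv2.imwrite('pics/ftfull.png',im['pixels'])"
```

```text
t 21.8 pos [ 0.6618 -0.0515  0.1519] yaw 12.14 tilt [ 0.0015 -0.001 ] w 0.043 F [-0.3 -1.  -0.5] q [-14.6  37.1  62.5  -0.   80.3 -26.8]
slide to go [-0.0005 -0.2185  0.1377] rz rad -0.0028
```

View pics/f.png

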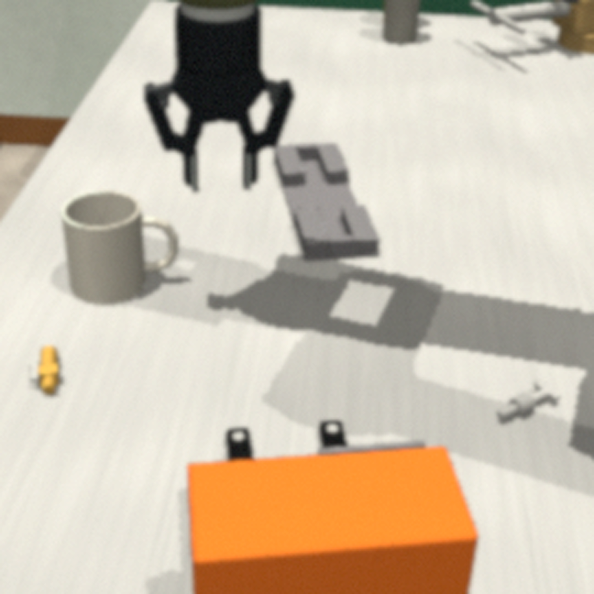

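View pics/ft.png

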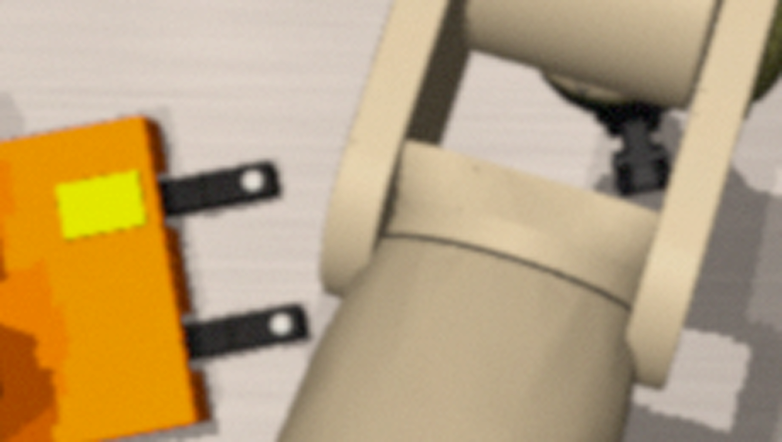

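View pics/ftfull.png

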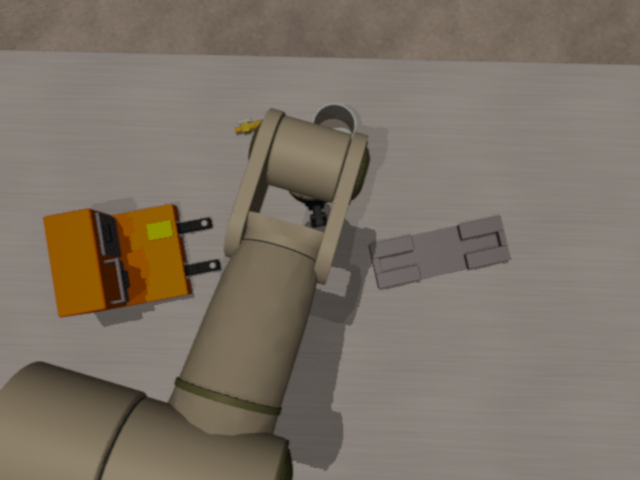

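Both levers stick out alike in the top view (end holes at zoomed (253,181) and (281,323)), and the gripper is clear. A numeric check before handing in:

Run:
```python
from m import *
from bay import *
sub=P[200:290,195:225]
m=cv2.inRange(hsv,(0,0,75),(179,255,255))
for nm,(x,y) in dict(loose=(204.4,223.2),parked=(212.6,265)).items():
    w=F[int(y)-3:int(y)+4,int(x)-3:int(x)+4].mean(2);w=np.clip(w-w.max()*.6,0,None);yy,xx=np.mgrid[int(y)-3:int(y)+4,int(x)-3:int(x)+4]
    c=((w*xx).sum()/w.sum(),(w*yy).sum()/w.sum());print(nm,'hole',np.round(c,1),'bay xy',tobay(ray(im,[c],.016)).round(4))
u=edge(range(183,209),223,218,1,.016,'up',True);l=edge(range(183,209),234,229,1,.016,'lo',True)
print(tobay((u+l)/2)[[2,8,14,20,-2]].round(4).tolist())
for x,r in ((275,175),):print('end',tobay(ray(im,[(130+277/3.4,170+180/3.4)],.012)).round(4))
print('parked end',tobay(ray(im,[(130+306/3.4,170+321/3.4)],.012)).round(4))
s=observe();print(s['time_s'],s['ft_force'],s['grip_width'])
```

```text
loose hole [203.8 222.7] bay xy [[-0.0485 -0.0009]]
parked hole [212.1 264.9] bay xy [[-0.05    0.0797]]
up ang -77.42 pt 0.6248 0.1673 rms 0.00138 ends [[0.6195, 0.1904], [0.6296, 0.1439]]
lo ang -78.35 pt 0.6027 0.1674 rms 0.00248 ends [[0.5984, 0.1895], [0.6078, 0.143]]
[[-0.0125, 0.0005], [-0.0238, 0.0007], [-0.0352, 0.0008], [-0.047, -0.001], [-0.0543, 0.0006]]
end [[-0.0618  0.0017]]
parked end [[-0.0639  0.0814]]
21.95 [0.13348914 0.52486622 0.53367069] 0.0428153702930495
```

The lever is home and on the centre line, level with the parked one, so I'm handing in.

```bash
python3 -c "
from rig import env
print(env.close_job())"
```

```text
the job is handed in; nothing more can be done
None
```

The loose lever is fully home in the tagged bay and released, and I handed the job in at about 22 s of the 45 s allowed. No verdict is reported on hand-in.

I lifted it by its middle and laid it flat about 43 mm in front of the mouth, within about 1 mm of the bay's centre line. I then let go, gripped it again near the handle end, and slid it in blade first. It stopped against the back wall, with the push force rising to about 20 N and almost no further motion. I eased off, opened the fingers and raised the gripper clear.

**Last checks:**
- **Lever position:** the handle end sticks out about 61 mm (60 mm expected), within about 2 mm of the centre line.
- **Against the parked lever:** its end hole is level with the parked lever's to within 1.5 mm, and the two are 80 mm apart as they should be.
- **Other objects:** the mug, connector, core remover and parked lever look unmoved in the pictures. I only compared these by eye, apart from the hole measurement on the parked lever.
- **Robot:** the force reading was near zero, with the gripper in free air.

No check failed. The only spread was 1–2 mm in the edge measurements, which is about the accuracy of the camera calibration.

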